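Clamp a wood test coupon at the marked setting

TASK

Slide the brown laminated-wood test coupon with the blue band lengthwise into the slot of the aluminium clamp fixture until it is fully home against the stop. Then turn the black clamp knob on top of the fixture clockwise until its yellow pointer lines up with the middle of the red mark on the dial, and let go. Leave the two other coupons and the loose tools and jar where they lie.

Things in the scene. Friction and masses are not known exactly. Their poses are not given: they have to be found in the camera images.
- coupon: The coupon to load: a flat bar of brown laminated wood, 120 (x, length) x 36 (y) x 14 (z) mm, about 60 g, with an 18 mm blue band round its middle. It lies flat on the table. Origin: centre of its underside. Either end may go in first.
- alu_coupon: Another coupon of the same size, bare aluminium, lying flat on the table; leave alone. Origin: centre of its underside, x along its length.
- black_coupon: Another coupon of the same size, black, lying flat on the table; leave alone. Origin: centre of its underside, x along its length.
- fixture: Clamp fixture bolted to the table: aluminium block 150 (x) x 90 (y) mm, top 62 mm above the table, on a dark base plate 190 x 130 x 12 mm. Origin: centre of its underside; x points from the slot's mouth (x = -75 mm) to the stop (x = -5 mm). The roof over the slot (48 to 62 mm high) has a 20 mm wide sight slit along its middle over the first 45 mm.
- slot_mouth (a point): Middle of the slot's mouth, on the slot floor; x points into the slot, z up. The slot is 70 mm deep, 39 mm wide, 18 mm high: floor 30 mm, ceiling 48 mm above the table. Its side walls flare to 49 mm over the first 12 mm. A coupon fully home leaves 50 mm of its length standing out of the mouth.
- slot_stop (a point): Middle of the stop at the inner end of the slot, on the slot floor.
- clamp_knob (a joint): Angle of the clamp knob (rad); grows as the knob is turned clockwise seen from above; range 0 to 3.6. It stays where it is left (friction about 0.06 N m).
- knob_grip (a point): On the knob's vertical axis, at grip height, 96.5 mm above the table, 20 mm from the fixture's origin along the fixture's +x. The knob is a black disc, radius 28 mm, top 73.5 mm above the table, with an upright grip bar on it: 50 mm long, 14 mm thick, top 103.5 mm above the table. The point's x axis runs along the bar towards the pointer.
- pointer_tip (a point): Outer tip of the knob's yellow pointer, 38 mm from the knob's axis, 69 mm above the table. A yellow line on top of the bar lies on the same side.
- red_mark (a point): Middle of the inner edge of the red mark (8 mm wide, 13 mm long) on the white dial plate (radius 52 mm) under the knob, 38 mm from the knob's axis, 65 mm above the table. The dial is fixed; its mark stands at another angle each time, 0.8 to 2.7 rad clockwise from the pointer at the start.
- jar: Small clear jar with a white cap, 48 mm across and 60 mm high; leave alone. Origin: centre of its underside.
- wrench: Steel wrench 180 mm long lying flat; leave alone. Origin: under its middle, x along it.
- driver: Red-handled screwdriver 200 mm long lying flat; leave alone. Origin: under its middle, x along it.
- caliper: Caliper 200 mm long lying flat; leave alone. Origin: under the middle of its beam, x along it.

How it is judged:
On the way, in this order (a step that is already met when the one before it is completed fails the run):
1. the wood coupon is fully home in the slot (x of coupon in the frame of fixture between -0.069 and -0.058 m and y of coupon in the frame of fixture between -0.005 and 0.005 m and z of coupon in the frame of fixture between 0.024 and 0.05 m and angle between the x axis of coupon and the x axis of fixture, either way round below 0.08 rad), for 0.2 s.
2. with the coupon home, the knob's pointer stands on the red mark (all of step 1 and horizontal distance between pointer_tip and red_mark below 0.004 m), for 0.2 s.
At the end, for the whole second after the job is handed in: The wood coupon lies in the slot at rest, its inner end within 4 mm of the stop, and the knob rests with its pointer tip within 4 mm (about 6 degrees) of the middle of the red mark (all of step 2 and linear speed of coupon below 0.02 m/s and velocity of joint clamp_knob between -0.05 and 0.05 rad/s); the robot touches nothing.
It fails at once if another coupon, the jar or a loose tool is moved more than 20 mm (distance of any of alu_coupon, black_coupon, jar, wrench, driver, caliper from where it was at the start of the episode above 0.02 m).
It also fails if it takes over 64 s, if anything falls off the work surface, if the arm or the gripper's body presses on something with over 40 N, if the wrist force passes 120 N, or if a joint passes its speed limit or range.

ROBOT

A 6-joint arm with a two-finger parallel gripper is mounted at the origin on the work surface. World frame = base frame: x ahead of the robot, y to its left, z up, the work surface at z = 0. Lengths are in m, angles in rad, forces in N, time in s.
With the tool pointing down it reaches from about 0.375 to 0.975 m from the base axis. Payload 3.8 kg.
Tool frame: the origin (TCP) lies midway between the tips of the shut fingers; the grasp point (between the pads) lies env.grip_point_offset behind it (env.grip_point_offset is the distance from the TCP to the grasp point, in m); z points along the fingers, y is the line along which they close (so a half turn about z gives the same grasp; the last joint's range is limited). The gripper opens to 88 mm and grips with 3 to 60 N. Pads are 18 mm wide; open, the fingers measure 123 mm over their backs; the gripper's body (75 mm by 187 mm) begins 45 mm behind the grasp point.
Start: joints at [1.276, 0.264, 1.604, -0, 1.274, -0.037], TCP at [0.172, 0.653, 0.239] pointing down, gripper open.
Joint ranges: [-2.63, 2.63], [-0.94, 2.18], [0.31, 2.57], [-1.31, 4.45], [0, 2.66], [-2.55, 2.55]. Speed limits (rad/s): [2.57, 2.57, 3.14, 3.14, 3.14, 3.14].

INTERFACE

Orientations are given as a 3x3 rotation matrix whose columns are the frame's x, y, z axes.
In Python, from bench import env, hand, viewer, close_job, sensors gives the robot as it stands. Calls block until the motion is done:
- env.move_ptp(position, orientation): joint-space move of the TCP to a pose.
- env.movel(position, rot=None, rate=0.15, contact_N=None): straight line of the TCP; rot=None keeps the orientation; rate is the mean speed in m/s. With contact_N (N) it stops when the force on the tool has changed by that much, and returns True; else False.
- env.move_joints(angles): joint-space move.
- hand.set_gripper(opening, force=None): opening from 0.0 (shut) to 1.0 (fully open); force is the grip in N (None keeps the last); returns when the fingers have stopped.
- env.hold(seconds).
- env.inverse_kinematics(position, orientation): joint angles nearest the present ones, or None.
- viewer.grab_frame(name): name is "scene" or "top" or "wrist"; returns a dict with "img" (384x512x3 uint8, red, green, blue), "fx", "fy", "cx", "cy" (pixels), "extrinsics" (4x4, takes a point from camera to world coordinates). Camera axes: x right, y up, looking along -z (the intrinsics and any distortion apply to the point x, -y, -z); pixel columns grow to the right and rows downward; lengths in m; the calibration is good to about 2 mm. A picture is of the moment at which its call begins. There is no depth.
A pose or a line that the arm cannot do raises env.IKError and nothing moves.
- close_job(): hands the job in; it is judged then, once.
Readings, each from a call of its own:
- sensors.read_clock(): time.
- sensors.read_joint_pos(): joint angles.
- sensors.read_joint_velocities(): joint speeds.
- sensors.read_tau(): joint torques, N m.
- sensors.read_ee_pos(): TCP position.
- sensors.read_orientation(): TCP orientation.
- sensors.read_force(): force on the tool from outside, world axes, zero at the start.
- sensors.read_moment(): the same for the moment, N m.
- sensors.read_gripper_width(): opening from 0.0 (shut) to 1.0 (fully open).
- sensors.read_grasp_force(): force on a finger pad.
Only numpy, scipy, OpenCV 4.12 (cv2) and the standard library are available. Lean on these libraries where they do the work, as an engineer would, in place of code of your own. Each camera call takes 0.05 s, during which the arm holds its last target. There are 200 camera calls.

## Working session

There is one attempt and no reset: what is moved stays moved. The work goes in short steps, each a Python script; the robot and the scene stay as the last script left them, time stands still between calls to the robot, and variables do not carry over. Pictures are saved under pics/ and viewed, at most 10 in all, crops included, and the job is handed in when it is done.

```bash
ls; mkdir -p pics; python3 - <<'E'
from bench import env, hand, viewer, sensors
import cv2,numpy as np
for n in ("top","scene"):
    f=viewer.grab_frame(n); cv2.imwrite(f"pics/{n}0.png",f["img"][:,:,::-1]); np.savez(f"{n}0.npz",**f)
    print(n,[k for k in f],f["fx"],f["fy"],f["cx"],f["cy"],np.round(f["extrinsics"],3).tolist())
print(env.grip_point_offset,sensors.read_clock())
E
```

```text
pics
top ['img', 'fx', 'fy', 'cx', 'cy', 'extrinsics'] 490.30777619842604 490.30777619842604 261.8380263034772 196.76393286864004 [[-0.006, 0.996, -0.088, 0.458], [-1.0, -0.005, 0.014, 0.044], [0.013, 0.088, 0.996, 1.414], [0.0, 0.0, 0.0, 1.0]]
scene ['img', 'fx', 'fy', 'cx', 'cy', 'extrinsics'] 466.84995822310435 466.84995822310435 256.05662833526947 189.49592443066217 [[0.493, -0.607, 0.623, 1.499], [0.87, 0.339, -0.358, -0.522], [0.006, 0.719, 0.695, 1.156], [0.0, 0.0, 0.0, 1.0]]
0.0187 0.1
```

View pics/top0.png

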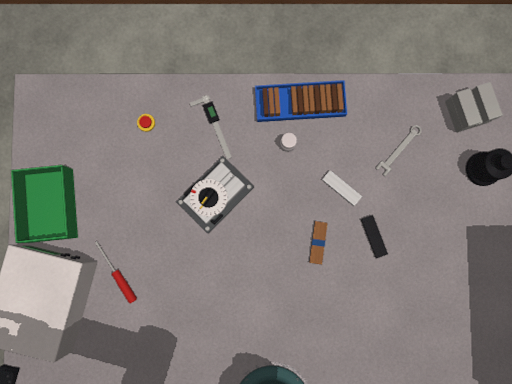

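View pics/scene0.png

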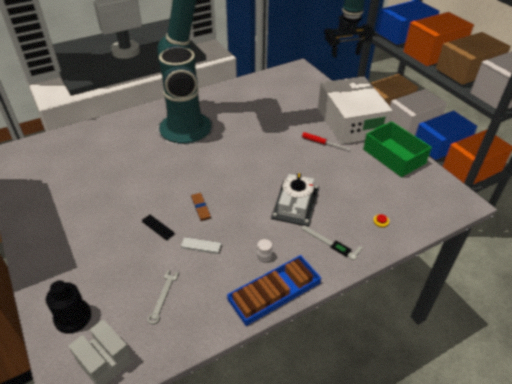

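The top view shows the wood coupon at (318,242). The fixture is at (215,195), with the knob at (208,198) and the sight slit and mouth at the upper right, near (237,172). The jar is at (289,141), clear of the mouth. Next I'll get coarse poses from colour masks, then take close wrist views.

```bash
cat > h.py <<'E'
import numpy as np, cv2
from bench import env, hand, viewer, sensors
def ray(f,uv,z):
    uv=np.atleast_2d(uv).astype(float); E=f["extrinsics"]
    d=np.c_[(uv[:,0]-f["cx"])/f["fx"],-(uv[:,1]-f["cy"])/f["fy"],-np.ones(len(uv))]@E[:3,:3].T
    o=E[:3,3]; return (o+d*((z-o[2])/d[:,2])[:,None])[:,:2]
def proj(f,P):
    P=np.atleast_2d(P); E=f["extrinsics"]; c=(P-E[:3,3])@E[:3,:3]
    return np.c_[f["cx"]+f["fx"]*c[:,0]/-c[:,2],f["cy"]-f["fy"]*c[:,1]/-c[:,2]]
def rot(a):  # tool down, closing axis y at world angle a
    y=np.array([np.cos(a),np.sin(a),0]); z=np.array([0,0,-1.]); return np.c_[np.cross(y,z),y,z]
def snap(name,tag):
    f=viewer.grab_frame(name); cv2.imwrite(f"pics/{tag}.png",f["img"][:,:,::-1]); np.savez(tag+".npz",**f); return f
def mask(f,lo,hi): return cv2.inRange(cv2.cvtColor(f["img"],cv2.COLOR_RGB2HSV),lo,hi)
E
cat > a.py <<'E'
from h import *
f=np.load("top0.npz"); f={k:f[k] for k in f}
print("coupon",ray(f,[[318,242],[321,222],[314,263]],.014))
print("fix plate",ray(f,[[222,158],[252,187],[208,231],[179,202]],.012))
print("mouth",ray(f,[[237,172]],.012))
fx=ray(f,[[222,158],[252,187],[208,231],[179,202]],.012).mean(0)
def can(p,a): 
    for k in (0,np.pi):
        q=env.inverse_kinematics([*p],rot(a+k)); print(np.degrees(a+k),None if q is None else np.round(q,2))
can([*fx,.33],np.pi/4)
c=ray(f,[[318,242]],.014)[0]; d=np.diff(ray(f,[[314,263],[321,222]],.014),axis=0)[0]; ac=np.arctan2(d[1],d[0]); print("cangle",np.degrees(ac))
can([*c,.3],ac+np.pi/2)
env.move_ptp([*c,.25],rot(ac-np.pi/2)); snap("wrist","w1"); print(sensors.read_clock())
E
python3 a.py
```

```text
coupon [[ 0.45117995 -0.13431574]
 [ 0.50805031 -0.14383072]
 [ 0.39192933 -0.12198475]]
fix plate [[0.69445682 0.13919762]
 [0.60981507 0.05293862]
 [0.48432717 0.17883923]
 [0.56763087 0.26201388]]
mouth [[0.65349491 0.09596982]]
45.0 [ 0.22  0.1   1.63 -0.    1.41 -0.56]
225.0 None
cangle -10.654584056909464
79.34541594309053 [-0.34 -0.16  1.94 -0.    1.37 -1.73]
259.34541594309053 [-0.34 -0.16  1.94 -0.    1.37  1.41]
3.0833
```

View pics/w1.png

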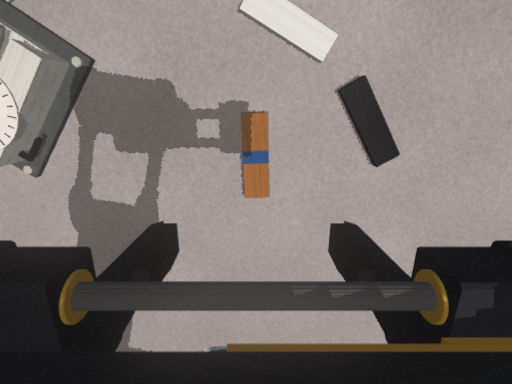

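The wrist view shows the coupon at about (256,155), with its long side almost vertical in the image, and the surrounding table clear. Next I'll photograph the fixture from above.

```bash
cat > b.py <<'E'
from h import *
f=np.load("w1.npz"); f={k:f[k] for k in f}
print(f["fx"],np.round(f["extrinsics"],3).tolist())
m=mask(f,(3,90,60),(22,255,255))|mask(f,(100,110,50),(125,255,255)); m[:90]=0;m[215:]=0;m[:,:225]=0;m[:,290:]=0
p=cv2.findNonZero(m).reshape(-1,2)
g=ray(f,p,.014).astype(np.float32); r=cv2.minAreaRect(g*1000); print("coupon rect",r)
jar=np.load("top0.npz"); print("jar",ray(jar,[[289,141]],.06))
env.move_ptp([.61,.137,.28],rot(np.radians(45.5))); snap("wrist","w2"); print(sensors.read_clock())
E
python3 b.py; python3 -c "
import cv2;i=cv2.imread('pics/w2.png');cv2.imwrite('pics/w2b.png',cv2.resize(i[:260],None,fx=1.56,fy=1.56,interpolation=2))"
```

```text
279.3436157903688 [[-0.183, 0.938, 0.295, 0.529], [-0.983, -0.174, -0.055, -0.148], [-0.001, -0.3, 0.954, 0.396], [0.0, 0.0, 0.0, 1.0]]
coupon rect ((451.01171875, -136.18179321289062), (35.80074691772461, 119.53315734863281), 80.99137115478516)
jar [[ 0.73378086 -0.05162973]]
4.9
```

View pics/w2b.png

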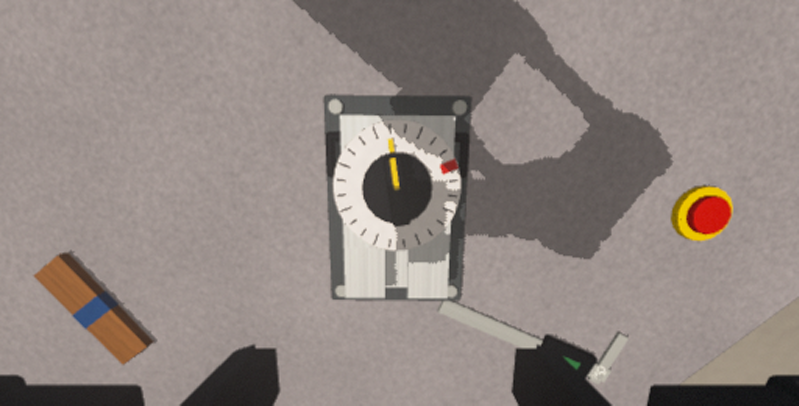

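The enlarged wrist view shows the dial centre near (397,188), the yellow pointer tip at (391,140) and the red mark at (449,167). The slit runs down to the mouth at (397,290), and the caliper tip at (443,308) is beside the plate. I'll zoom in for accurate edges.

```bash
python3 -c "
import cv2;i=cv2.imread('pics/w2.png');cv2.imwrite('pics/w2c.png',cv2.resize(i[55:200,200:312],None,fx=4,fy=4,interpolation=2))"
```

```text
(no output)
```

View pics/w2c.png

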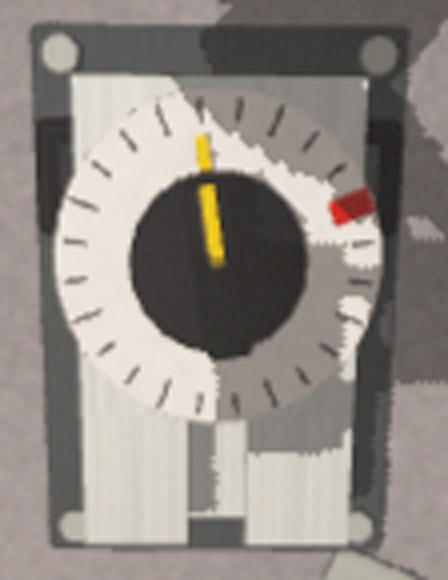

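```bash
cat > c.py <<'E'
from h import *
f=np.load("w2.npz"); f={k:f[k] for k in f}
px=lambda L: np.array(L)/4+[200,55]-.375
def quad(L,z,n):
    g=ray(f,px(L),z)*1000; ax=(g[0]+g[1]-g[2]-g[3])/2; ac=g[1]-g[0]+g[2]-g[3]
    print(n,g.mean(0).round(1),"len",np.linalg.norm(ax).round(1),"wid",[np.linalg.norm(g[1]-g[0]).round(1),np.linalg.norm(g[2]-g[3]).round(1)],"ang",np.degrees(np.arctan2(ax[1],ax[0])).round(2),"sideang",(np.degrees(np.arctan2(ac[1],ac[0]))+90).round(2)); return g
quad([(32,25),(408,25),(382,546),(53,548)],.012,"plate")
b=quad([(70,75),(367,77),(352,543),(85,544)],.062,"block")
hsv=cv2.cvtColor(f["img"],cv2.COLOR_RGB2HSV)
# knob disc and dial
roi=np.zeros((384,512),np.uint8); cv2.circle(roi,(254,119),46,255,-1)
red=(mask(f,(0,120,80),(8,255,255))|mask(f,(170,120,80),(180,255,255)))&roi
yel=mask(f,(20,130,120),(35,255,255))&roi
e=px([(53,255),(383,250),(208,88),(222,422),(70,175),(362,172),(80,330),(360,335)])
g=ray(f,e,.065)*1000; c,_,_,_=np.linalg.lstsq(np.c_[2*g,np.ones(len(g))],(g**2).sum(1),rcond=None)[0:4]
ctr=c[:2]; print("dial",ctr,"R",np.sqrt(c[2]+ctr@ctr))
r=ray(f,cv2.findNonZero(red).reshape(-1,2),.065).mean(0)*1000-ctr
n,l,s,cen=cv2.connectedComponentsWithStats(yel); print(s[1:].tolist(),cen[1:].round(1).tolist())
print("red",np.hypot(*r),np.degrees(np.arctan2(r[1],r[0])))
for i in range(1,n):
    if s[i,4]<8: continue
    for z in (.069,.1035):
        y=ray(f,cen[i],z)[0]*1000-ctr; print("yel",i,z,np.hypot(*y),np.degrees(np.arctan2(y[1],y[0])))
th=np.radians(135.5)
print("slit mid, end",ray(f,px([(216.5,517),(217.5,430)]),.062)*1000)
E
python3 c.py
```

```text
plate [590.5 159.2] len 187.8 wid [np.float64(128.0), np.float64(128.7)] ang 135.28 sideang 135.68
block [590.8 158.5] len 149.6 wid [np.float64(90.0), np.float64(91.7)] ang 135.55 sideang 135.43
dial [576.10437811 172.96085215] R 51.446295382074695
[[249, 89, 4, 9, 29], [250, 101, 6, 20, 87]] [[250.3, 93.1], [252.5, 110.4]]
red 44.15305440492592 66.91110659921046
yel 1 0.069 32.059646208328495 144.19094438920555
yel 1 0.1035 31.665433377080557 143.72182519442558
yel 2 0.069 11.589623881267144 146.9375450180395
yel 2 0.1035 13.16575951173783 145.24566957680162
slit mid, end [[636.88121165 112.33856466]
 [615.47063858 133.82382567]]
```

Fixture origin is (590.6,158.8) mm with x at 135.5°. The pointer is at about 144.5° and the mark at 66.9°, so the knob needs 77.6° clockwise. Now I'll pick the coupon by its far end and check it in the hand.

```bash
cat > d.py <<'E'
from h import *
a=np.radians(-9.0); R=rot(a+np.pi/2); c=np.array([.4510,-.1362]); p=c+.038*np.array([np.cos(a),np.sin(a)])
hand.set_gripper(.8,40)
env.move_ptp([*p,.10],R); env.movel([*p,.003],rate=.08); print("down",sensors.read_ee_pos(),sensors.read_force())
hand.set_gripper(0.,40); print("w",sensors.read_gripper_width(),sensors.read_grasp_force())
env.movel([*p,.15],rate=.12); f=snap("wrist","w3")
t=sensors.read_ee_pos(); Rt=np.array(sensors.read_orientation()); print(t,sensors.read_gripper_width(),sensors.read_clock())
m=mask(f,(3,90,60),(22,255,255))|mask(f,(100,110,50),(125,255,255)); m[:100]=0; m[:,:200]=0;m[:,315:]=0
n,l,s,cc=cv2.connectedComponentsWithStats(m); print(s[1:][s[1:,4]>50].tolist())
i=1+np.argmax(s[1:,4]); k=cv2.findNonZero((l==i).astype(np.uint8)).reshape(-1,2)
g=ray(f,k,t[2]+.011)-t[:2]; q=(g@Rt[:2,:2])*1000  # tool x,y mm
print("rect tool frame",cv2.minAreaRect(q.astype(np.float32)))
for x in range(10,90,10):
    w=q[abs(q[:,0]-x)<2,1]; 
    if len(w): print(x,w.min().round(1),w.max().round(1),((w.min()+w.max())/2).round(1))
E
python3 d.py; python3 -c "
import cv2;i=cv2.imread('pics/w3.png');cv2.imwrite('pics/w3b.png',i)"
```

```text
down [ 0.48915078 -0.14233299  0.00361655] [0.90698652 0.16343144 0.12836969]
w 0.40094824667760137 39.99564707279205
[ 0.48779468 -0.1418814   0.14890632] 0.4052032677668725 10.0833
[[215, 100, 77, 93, 6786], [219, 194, 69, 84, 5552], [200, 344, 115, 8, 920]]
rect tool frame ((53.17884826660156, 0.049243927001953125), (36.05197525024414, 44.916015625), 89.95657348632812)
30 -17.8 17.9 0.0
40 -18.0 18.1 0.1
50 -17.7 17.7 0.0
60 -17.8 17.8 0.0
70 -17.8 17.4 -0.2
```

View pics/w3.png

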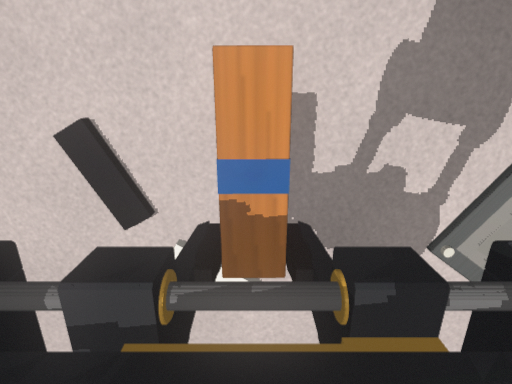

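The coupon sits square in the hand, with lateral offset 0.0 mm and no droop (front end at row 46, band at row 176). Next I'll carry it to the mouth and insert it.

```bash
cat > e.py <<'E'
from h import *
f=np.load("w3.npz"); f={k:f[k] for k in f}; t0=np.array([.48779468,-.1418814,.14890632])
R3=rot(np.radians(81)); print("front,band tool-x mm",(ray(f,[[254,45.5],[254,158.5],[254,193.5]],t0[2]+.011)-t0[:2])@R3[:2,0]*1000)
th=np.radians(135.5); R=rot(th-np.pi/2); ex=np.array([np.cos(th),np.sin(th)]); ey=np.array([-ex[1],ex[0]]); O=np.array([.5906,.1588])
P=lambda x,z,y=0: np.array([*(O+x*ex+y*ey),z])
F=lambda p: (np.array([*((np.array(p[:2])-O)@np.c_[ex,ey]),p[2]])*1000).round(1)
env.move_ptp(P(-.19,.12),R); env.movel(P(-.19,.036),rate=.1); env.hold(.2)
p=sensors.read_ee_pos(); e=P(-.19,.0356)-p; print("err",e, F(p)); 
env.movel(P(-.19,.0356)+e,rate=.03); env.hold(.2); print(F(sensors.read_ee_pos()),sensors.read_force().round(1) if hasattr(sensors.read_force(),'round') else sensors.read_force())
snap("wrist","w4")
hit=env.movel(P(-.125,.0356)+e,rate=.05,contact_N=12); print(hit,F(sensors.read_ee_pos()),np.round(sensors.read_force(),1),sensors.read_clock())
if not hit:
    hit=env.movel(P(-.100,.0356)+e,rate=.03,contact_N=15); print(hit,F(sensors.read_ee_pos()),np.round(sensors.read_force(),1),sensors.read_clock())
f=snap("scene","s1"); snap("wrist","w5")
E
python3 e.py
```

```text
front,band tool-x mm [98.44024939 48.12807593 29.914837  ]
err [-7.51754794e-04 -2.88229543e-05 -1.56610655e-03] [-190.5   -0.5   37.2]
[-189.5    0.6   34. ] [0.4 0.3 0.1]
False [-124.8    0.5   34.1] [ 0.  -0.1 -0.8] 14.35
True [-104.7    0.2   35.1] [ 1.5 -1.  -0.1] 15.1333
```

```bash
cat >> h.py <<'E'
th=np.radians(135.5); R=rot(th-np.pi/2); ex=np.array([np.cos(th),np.sin(th)]); ey=np.array([-ex[1],ex[0]]); O=np.array([.5906,.1588])
P=lambda x,z,y=0: np.array([*(O+x*ex+y*ey),z])
F=lambda p: (np.array([*((np.array(p[:2])-O)@np.c_[ex,ey]),p[2]])*1000).round(1)
E
cat > g.py <<'E'
from h import *
p=np.array(sensors.read_ee_pos())
hit=env.movel(p+np.array([*(.005*ex),-.001]),rate=.02,contact_N=18); print(hit,F(sensors.read_ee_pos()),np.round(sensors.read_force(),1))
env.hold(.2);print(F(sensors.read_ee_pos()),np.round(sensors.read_force(),1))
hand.set_gripper(.62); p=np.array(sensors.read_ee_pos()); env.movel([*p[:2],.16],rate=.15)
f=snap("wrist","w6"); print(F(sensors.read_ee_pos()),sensors.read_clock())
cv2.imwrite("pics/w6b.png",cv2.resize(f["img"][0:290,150:362,::-1],None,fx=2,fy=2,interpolation=2))
E
python3 g.py
```

```text
False [-1.045e+02 -1.000e-01  3.540e+01] [  7.7 -11.2  -0.6]
[-1.045e+02 -1.000e-01  3.540e+01] [  6.5 -11.2  -0.8]
[-98.2   1.2 158.2] 17.3333
```

View pics/w6b.png

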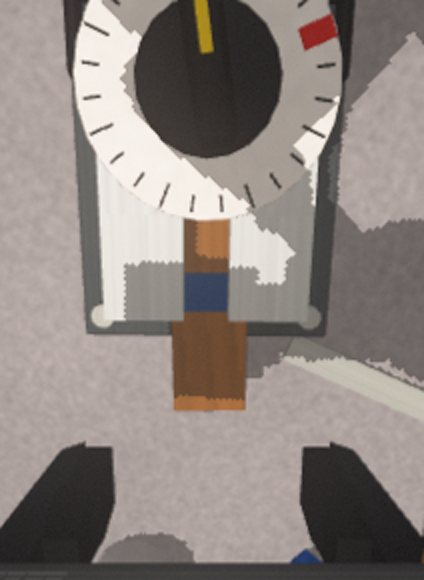

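The picture shows the coupon in the slot, its outer end at about row 398 of the crop and the blue band in the slit at rows 272–312. I'll check the depth numerically.

```bash
python3 - <<'E'
from h import *
f=np.load("w6.npz"); f={k:f[k] for k in f}
uv=np.array([[206,272],[206,312],[173,398],[245,398],[209,398],[209,409]])/2+[150,0]-.25
for z in (.044,.046): print(z,[(F([*q,0])[:2]).tolist() for q in ray(f,uv,z)])
print([(F([*q,0])[:2]).tolist() for q in ray(f,np.array([[93,321],[325,321],[185,321],[228,321]])/2+[150,0]-.25,.062)])
E
```

```text
0.044 [[-56.3, 1.0], [-75.1, 0.9], [-118.6, 17.2], [-118.5, -18.6], [-118.6, -0.7], [-124.5, -0.7]]
0.046 [[-56.0, 0.9], [-74.7, 0.9], [-117.9, 17.1], [-117.8, -18.4], [-117.8, -0.7], [-123.6, -0.7]]
[[-75.5, 50.9], [-75.2, -51.8], [-75.4, 10.2], [-75.3, -8.9]]
```

Depth is confirmed: band centre at −65.7 mm and outer end at −124.5 mm, so the coupon is home. Now I'll turn the knob.

```bash
cat > k.py <<'E'
from h import *
K=P(.02,0)[:2]; a0,a1=54.5,-23.1
env.move_ptp([*K,.17],rot(np.radians(a0))); env.movel([*K,.080],rate=.08,contact_N=15)
env.hold(.2); p=sensors.read_ee_pos(); print(F(p),np.round(sensors.read_force(),1))
hand.set_gripper(0.,20); print("w",sensors.read_gripper_width(),np.round(sensors.read_force(),1))
for a in np.linspace(a0,a1,6)[1:]:
    env.move_ptp([*K,.080],rot(np.radians(a)))
env.hold(.3); Y=np.array(sensors.read_orientation())[:,1]; print("yaw",np.degrees(np.arctan2(Y[1],Y[0])),F(sensors.read_ee_pos()),np.round(sensors.read_force(),1),np.round(sensors.read_moment(),2))
hand.set_gripper(.5); env.movel([*K,.17],rate=.12)
env.move_ptp([.61,.137,.28],R); f=snap("wrist","w7"); print(sensors.read_clock())
roi=np.zeros((384,512),np.uint8); cv2.circle(roi,(254,119),46,255,-1)
red=(mask(f,(0,120,80),(8,255,255))|mask(f,(170,120,80),(180,255,255)))&roi
yel=mask(f,(20,130,120),(35,255,255))&roi
c=np.array([.5761,.17295]); A=lambda v:(np.hypot(*v)*1000,np.degrees(np.arctan2(v[1],v[0])))
print("red",A(ray(f,cv2.findNonZero(red).reshape(-1,2),.065).mean(0)-c))
n,l,s,cen=cv2.connectedComponentsWithStats(yel)
for i in range(1,n): print(s[i,4],[A(ray(f,cen[i],z)[0]-c) for z in (.069,.1035)])
cv2.imwrite("pics/w7b.png",cv2.resize(f["img"][55:200,200:312,::-1],None,fx=4,fy=4,interpolation=2))
E
python3 k.py
```

```text
[19.8 -0.3 80.6] [-0.  -0.3 -0.8]
w 0.15840732931711865 [-2.4 -4.5  3. ]
yaw -23.11096955102123 [20.2  1.7 79.9] [-4.4 -5.6  4.9] [-0.85  0.88 -0.  ]
24.9
red (np.float64(44.36630584228145), np.float64(66.79940877003858))
25 [(np.float64(32.617932875416706), np.float64(65.44932289411996)), (np.float64(30.372894511106445), np.float64(70.43690521797109))]
81 [(np.float64(14.02973894887506), np.float64(52.58901494700737)), (np.float64(13.15752081337506), np.float64(64.67012321217925))]
```

View pics/w7b.png

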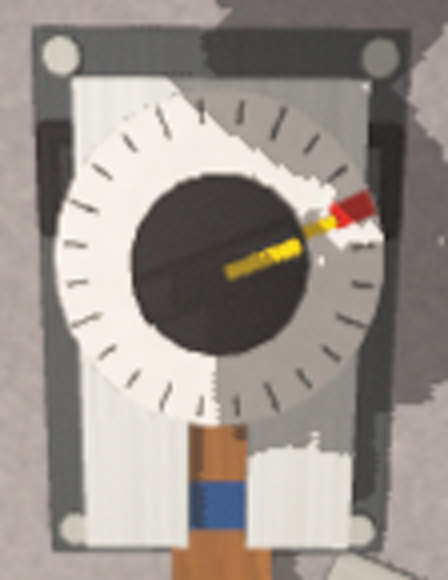

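The picture shows the pointer tip at (335,220) on the middle of the red mark's inner edge, measured within about 1.5° (1 mm). The coupon is still home and the gripper is clear, so I'm handing in.

```bash
python3 -c "
from bench import close_job
print(close_job())"
```

```text
the job is handed in; nothing more can be done
None
```

The job is handed in, with no verdict returned: in the last picture the coupon was home against the stop, the pointer was about 1 mm from the middle of the red mark, and the gripper was clear after about 25 s of the 64 s allowed.

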